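# Refit the coin tube rack

## Robot

A 7-joint arm with a two-finger parallel gripper is mounted at the origin on the work surface. World frame = base frame: x ahead of the robot, y to its left, z up, the work surface at z = 0. Lengths are in m, angles in rad, forces in N, time in s.
With the tool pointing down it reaches from about 0.35 to 0.9 m from the base axis. Payload 8.1 kg.
Tool frame: the origin (TCP) lies midway between the tips of the shut fingers; the grasp point (between the pads) lies 19 mm behind it; z points along the fingers, y is the line along which they close (so a half turn about z gives the same grasp; the last joint's range is limited). The gripper opens to 92 mm and grips with 3 to 60 N. Pads are 19 mm wide; open, the fingers measure 130 mm over their backs; the gripper's body (75 mm by 190 mm) begins 47 mm behind the grasp point.
Start: joints at [1.104, 0.434, 0.025, 1.573, -0.012, 1.134, -0.075], TCP at [0.222, -0.584, 0.227] pointing down, gripper open.
Joint ranges: [-2.62, 2.62], [-0.44, 2.09], [-1.27, 1.32], [0.08, 2.57], [-1.32, 4.46], [0.12, 2], [-2.74, 2.74]. Speed limits (rad/s): [2.22, 2.22, 3.01, 3.01, 3.14, 3.14, 3.14].

## Interface

Orientations are given as a rotation vector (axis times angle).
In Python, from cell import observe, cams, job gives the robot as it stands. The module is installed in compiled form; this text tells all that it offers.
- The arm moves only by the tool step_arm, never from a script. Its argument "steps" is a list of rows, each a list of 6 numbers: the shift along the world's x, y, z in mm, then the turn, a rotation vector about the world's x, y, z in rad. In form: [[dx, dy, dz, rx, ry, rz], ...]. A call has 1 to 20 rows; each row shifts and turns the commanded pose from where the row before left it; what a row does not reach is not made up. A row lasts 1/12 s, in which the tool goes at most 41.7 mm and 7.16 degrees, less where a joint would pass 70% of its speed; a pose out of reach is approached as far as the arm can. A call with a gripper value outside its range is refused whole. "gripper" is the opening, from 0 (shut) to 1 (fully open), set as the call begins (left out, the last holds). The fingers move at their own pace and stop on an object; "force" is the grip in N (left out, the last holds). Time passes only in rows, so rows that do not move let the fingers close. It gives the time, the measured TCP pose, the force, the opening and the grip force at its end, in the units of the state.
- observe(): the state, without advancing time (a new reading comes with each control period).
- cams.get_image(name): name is "scene" or "top"; returns the picture (400x640x3 uint8, red, green, blue); there is no depth.
- cams.get_calibration(name): a dict with "fov_y" (degrees; the focal length in pixels is half the picture's height over the tangent of half this angle, whatever the lens; pixels are square), "cx", "cy" (the principal point, pixels), "world_to_cam" (4x4, takes a point from world to camera coordinates). Camera axes: x right, y up, looking along -z (the intrinsics and any distortion apply to the point x, -y, -z); pixel columns grow to the right and rows downward; lengths in m; the calibration is good to about 2 mm. A picture is of the moment at which its call begins. get_calibration takes no time and is no camera call.
- job.sign_off(): hands the job in; it is judged then, once.
The state is a dict: "clock": time; "joints": joint angles; "dq": joint speeds; "joint_efforts": joint torques, N m; "position": TCP position; "ee_rot": TCP orientation; "force": force on the tool from outside, world axes, zero at the start; "ft_torque": the same for the moment, N m; "width": opening from 0.0 (shut) to 1.0 (fully open); "gripper_force": force on a finger pad.
Only numpy, scipy, OpenCV 4.12 (cv2) and the standard library are available. Lean on these libraries where they do the work, as an engineer would, in place of code of your own. Each camera call takes 0.05 s, during which the arm holds its last target. There are 200 camera calls.

## Task

Put the coin tube rack back in service: swing its retaining bar well aside, clear of the seat, lower (do not drop) the holed metal plate over the two locating pins so that it lies flush on the rack base, the larger pin hole on the thicker pin, and swing the bar back over the plate until it rests fully home in its catch. Then stand the widest of the three clear coin tubes upright in the plate's wide round opening, right down on the base. Leave the other tubes, the scale, the bell, the stamp and the sponge cup standing where they are.

Things in the scene. Friction and masses are not known exactly. Their poses are not given: they have to be found in the camera images.
- rack: Fixed dark steel base of the tube rack: slab 12 mm thick, 152 mm along x (-80 to +72), 190 mm along y (-105 to +85); origin on the counter (underside) under the centre of the plate's seat, z up. A seated plate has its origin at x 0, y 0, z +12 mm here, axes parallel. Bar's pivot pillar (22 mm across) at x -62, y +62.
- thick_pin (a point): Tip centre of the rack's thick steel locating pin: 14 mm diameter, 14 mm tall, chamfered, at x +28, y -80 mm of the rack; tip 26 mm above the counter.
- thin_pin (a point): Tip centre of the rack's thin steel locating pin: 10 mm diameter, 14 mm tall, chamfered, at x -28, y +80 mm of the rack; tip 26 mm above the counter.
- catch (a point): The bar's catch on the rack: the point where the closed bar's centre line lies under the catch's lip, at x +60, y +62 mm of the rack. A post stands on its -y side and a lip, top 47 mm above the counter, reaches over the bar towards +y; the bar swings in from +y.
- bar (a joint): Angle of the retaining bar about its upright pivot (rad): 0 = closed, resting in its catch (bar along the rack's +x, crossing the plate's seat at y +62 mm), growing as it swings anticlockwise seen from above, to 1.9 at most; a seated plate is cleared from about 1.3. It stays where it is left (light friction).
- bar_pivot (a point): Point on the bar's upright hinge axis, level with the bar's underside, 30.5 mm above the counter (a seated plate's top is at 28 mm).
- bar_knob (a point): Middle of the upright steel knob on the retaining bar, a pin 12 mm in diameter, 90 mm from the pivot; this point is 58.5 mm above the counter, the knob runs from 38.5 to 78.5 mm. The bar is of steel, 14 mm wide, 8 mm thick, reaching 128 mm from the pivot.
- plate: Loose aluminium plate, 84 mm along x, 190 along y, 16 thick, 0.45 kg; origin at the centre of its underside, z up. Through holes: pin hole 15.5 mm at x +28, y -80; pin hole 11.5 mm at x -28, y +80; wide opening 42.5 mm at x 0, y -56; narrow opening 28.5 mm at x 0, y +40. Central grip block 14 mm thick (x), 32 long (y), 16 to 58 mm above the underside.
- wide_opening (a point): Centre of the plate's wide round opening, level with the plate's underside.
- tube_wide: The widest clear plastic coin tube, 38 mm in diameter, 110 mm tall with a grey cap, closed, part filled with coins, standing upright; origin at the centre of its underside. About 0.25 kg.
- tube_mid: Clear coin tube of middle width, 29 mm in diameter, 110 mm tall, grey cap; origin at the centre of its underside. To be left alone.
- tube_narrow: Narrowest clear coin tube, 21 mm in diameter, 110 mm tall, grey cap; origin at the centre of its underside. To be left alone.
- scale: Squat brass coin scale on a wooden foot 110 x 140 mm, 94 mm tall; origin at the centre of its underside. To be left alone.
- bell: Chrome counter bell, 80 mm across, 54 mm tall; origin at the centre of its underside. To be left alone.
- stamp: Date stamp with a grey handle, foot 45 x 60 mm, 103 mm tall; origin at the centre of its underside. To be left alone.
- sponge_cup: Low black finger-sponge cup, 74 mm across, 25 mm tall; origin at the centre of its underside. To be left alone.
There are look-alikes about, which are no part of the job. Of the things shaped like the rack, the steel one is meant.

How it is judged:
On the way, in this order (a step that is already met when the one before it is completed fails the run):
1. the retaining bar is swung aside, clear of the plate's seat (value of joint bar above 1.2 rad), for 0.1 s.
2. the plate lies flush on the rack base over both pins (horizontal distance between plate and rack below 0.003 m and z of plate in the frame of rack between 0.01 and 0.014 m and angle between the x axis of plate and the x axis of rack, either way round below 0.03 rad and angle between plate's own z axis and vertical below 0.03 rad), for 0.2 s.
3. the bar is back over the seated plate, home in its catch (all of step 2 and value of joint bar below 0.06 rad), for 0.2 s.
4. the widest tube stands in the wide opening (horizontal distance between tube_wide and wide_opening below 0.004 m and z of tube_wide in the frame of rack between 0.0095 and 0.0145 m and angle between tube_wide's own z axis and vertical below 0.05 rad), for 0.2 s.
At the end, for the whole second after the job is handed in: Plate flush on the base over both pins (height within 2 mm, centred within 3 mm, turned and tilted under 0.03 rad), bar in its catch (below 0.06 rad), widest tube upright (0.05 rad) in the wide opening (within 4 mm) with its foot on the base (2.5 mm), tube and plate at rest (all of step 3 and all of step 4 and linear speed of each of tube_wide, plate below 0.02 m/s); the robot touches nothing.
It fails at once if another coin tube is shifted by more than 30 mm or tipped over (distance of any of tube_mid, tube_narrow from where it was at the start of the episode above 0.03 m or angle between any of tube_mid, tube_narrow's own z axis and vertical above 0.5 rad).
It fails at once if the scale, bell, stamp or sponge cup is shifted by more than 30 mm or tipped over (distance of any of scale, bell, stamp, sponge_cup from where it was at the start of the episode above 0.03 m or angle between any of scale, bell, stamp, sponge_cup's own z axis and vertical above 0.5 rad).
It fails at once if the plate is dropped onto the rack (faster than 0.6 m/s within 25 mm above its seat) (horizontal distance between plate and rack below 0.05 m and z of plate in the frame of rack below 0.037 m and linear speed of plate above 0.6 m/s).
It also fails if it takes over 72 s, if anything falls off the work surface, if the arm or the gripper's body presses on something with over 40 N, if the wrist force passes 120 N, or if a joint passes its speed limit or range.

## Working session

There is one attempt and no reset: what is moved stays moved. The work goes in short steps, Python scripts to look and compute and a tool call to move; the robot and the scene stay as the last step left them, time stands still between calls to the robot, and variables do not carry over. Pictures are saved under pics/ and viewed, at most 11 in all, crops included, and the job is handed in when it is done.

Besides the shell and the picture viewer there is one more tool, called after "Emit:" as a command line: name --pt "numbers of a row" for each row, then --argument value for the rest. step_arm: Moves the arm, as the interface text tells. Its arguments: {"type":"object","properties":{"steps":{"type":"array","items":{"type":"array","items":{"type":"number"}}},"gripper":{"type":"number"},"force":{"type":"number"}},"required":["steps"]}

```bash
mkdir -p pics; python3 - <<'E'
from cell import observe,cams
import cv2,numpy as np
for n in("scene","top"):
    im=cams.get_image(n); cv2.imwrite(f"pics/{n}0.png",im[:,:,::-1]); np.save(f"pics/{n}0.npy",im)
    c=cams.get_calibration(n); print(n,{k:(np.round(v,4).tolist() if k=="world_to_cam" else v) for k,v in c.items()})
print(observe())
E
```

```text
scene {'fov_y': 45.033119776925545, 'cx': 325.09667430690257, 'cy': 206.90368239278706, 'world_to_cam': [[-0.5853, 0.8108, -0.0096, 0.3392], [-0.4575, -0.3204, 0.8295, 0.1319], [0.6694, 0.4899, 0.5584, -1.6661], [0.0, 0.0, 0.0, 1.0]]}
top {'fov_y': 43.432321656537155, 'cx': 315.4347806816255, 'cy': 197.17492050149093, 'world_to_cam': [[-0.0103, -0.9998, -0.0177, -0.0404], [0.9975, -0.0115, 0.069, -0.4938], [-0.0692, -0.017, 0.9975, -1.7053], [0.0, 0.0, 0.0, 1.0]]}
{'clock': 0.1, 'joints': array([ 1.10441167,  0.43515263,  0.02494769,  1.57399678, -0.01159463,
        1.13401564, -0.07507979]), 'dq': array([ 1.30826553e-04, -1.26598500e-03,  5.22919117e-04, -2.31990820e-03,
        8.03188375e-04,  1.69169252e-06,  3.94129328e-04]), 'joint_efforts': array([ 4.49457817e-03, -6.69128823e+01,  9.88837704e-01, -3.15141821e+01,
       -6.03288668e-02,  3.74466938e-02,  2.34644602e-05]), 'position': array([ 0.222182  , -0.58368074,  0.22602718]), 'ee_rot': array([-3.08841913e+00, -5.68000839e-01,  5.95015657e-04]), 'force': array([ 0.64836682,  0.17191009, -0.1662874 ]), 'ft_torque': array([ 0.00653419, -0.00301689, -0.05646271]), 'gripper_force': 0.0, 'width': 0.9983774318112214}
```

View pics/scene0.png

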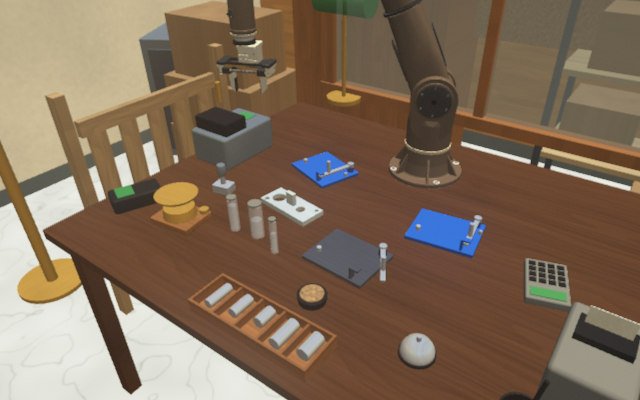

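View pics/top0.png

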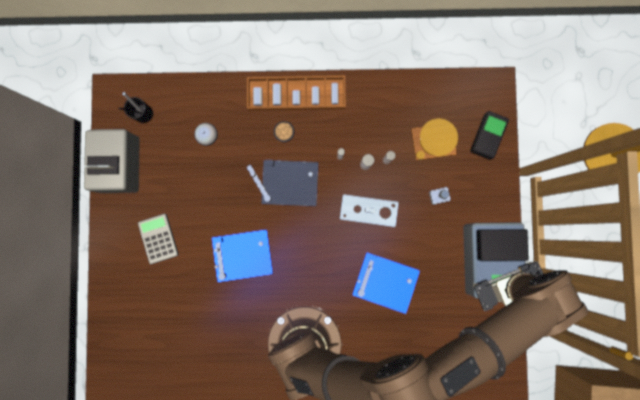

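Candidates are as follows.
- **Racks:** dark steel at top (290,183) / scene (347,257); blue ones at top (241,255) and (386,282) / scene (446,231) and (325,168). The steel one is dark.
- **Tubes:** top (341,154), (367,161), (389,157) / scene (273,235), (256,219), (234,212). The middle one looks widest.
- **Plate:** only one, at top (369,210) / scene (291,205).

Next I check these in a close crop.

```bash
python3 - <<'E'
import cv2,numpy as np
t=np.load("pics/top0.npy")[:,:,::-1]; s=np.load("pics/scene0.npy")[:,:,::-1]
a=cv2.resize(t[140:235,240:405],None,fx=4.8,fy=4.8,interpolation=cv2.INTER_CUBIC)
cv2.imwrite("pics/c1.png",a)
b=cv2.resize(s[175:295,215:405],None,fx=4.2,fy=4.2,interpolation=cv2.INTER_CUBIC)
cv2.imwrite("pics/c2.png",b)
E
```

```text
(no output)
```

View pics/c1.png

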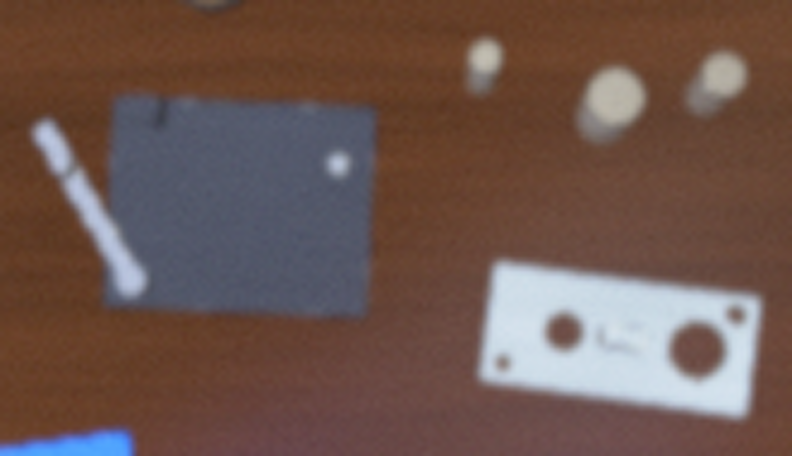

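View pics/c2.png

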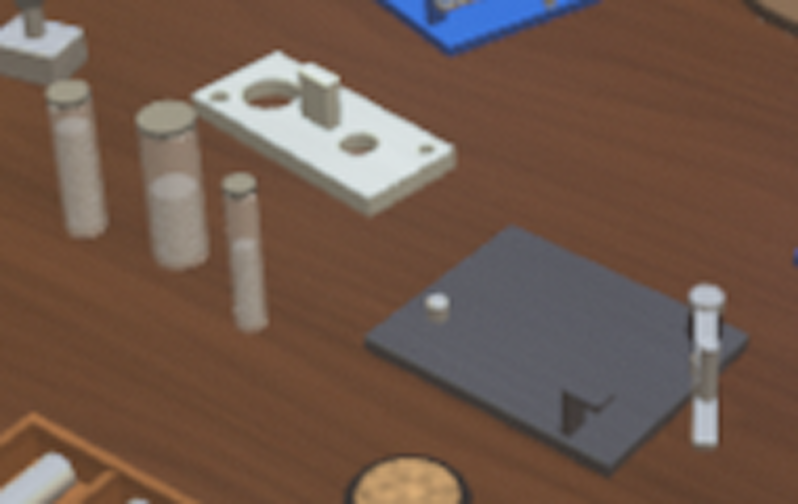

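The crops confirm the choices.
- **Steel rack:** crop 1 (240,205), nearly aligned with the world axes. Pivot (130,285), catch (160,110), thick pin (338,163). The bar stands about 0.5 rad open.
- **Plate:** (620,340), with the wide opening and the larger hole on the right, so it has the same sense as the rack.
- **Widest tube:** the middle one, at (615,95).

Next I measure them.

```bash
cat > h.py <<'E'
import numpy as np,cv2
from cell import cams,observe
def ray(n,uv,z):
    c=cams.get_calibration(n);f=200/np.tan(np.radians(c["fov_y"]/2));W=np.array(c["world_to_cam"]);R=W[:3,:3];o=-R.T@W[:3,3]
    uv=np.atleast_2d(uv).astype(float)
    d=np.c_[(uv[:,0]-c["cx"])/f,-(uv[:,1]-c["cy"])/f,-np.ones(len(uv))]@R
    return (o+d*((z-o[2])/d[:,2])[:,None])[:,:2]
def proj(n,P):
    c=cams.get_calibration(n);f=200/np.tan(np.radians(c["fov_y"]/2));W=np.array(c["world_to_cam"])
    q=np.atleast_2d(P)@W[:3,:3].T+W[:3,3]
    return np.c_[c["cx"]-f*q[:,0]/q[:,2],c["cy"]+f*q[:,1]/q[:,2]]
def blobs(mask,roi,amin=4):
    x0,y0,x1,y1=roi
    m=np.zeros_like(mask);m[y0:y1,x0:x1]=mask[y0:y1,x0:x1]
    n,l,s,c=cv2.connectedComponentsWithStats(m)
    return [(s[i,4],np.round(c[i],2),l==i) for i in range(1,n) if s[i,4]>=amin]
def edge(g,p,q,half=5,n=40,lo=.15,hi=.85):
    """straight edge near segment p-q (pixels): strongest-gradient points across it, robust line fit"""
    p,q=np.array(p,float),np.array(q,float);t=(q-p)/np.linalg.norm(q-p);nn=np.array([-t[1],t[0]])
    s=np.arange(-half,half+.01,.25);pts=[]
    for a in np.linspace(lo,hi,n):
        c=p+a*(q-p);X=(c+s[:,None]*nn).astype(np.float32)
        v=cv2.remap(g,X[:,:1].copy(),X[:,1:].copy(),cv2.INTER_LINEAR)[:,0]
        w=np.abs(np.gradient(cv2.GaussianBlur(v[:,None],(1,9),0)[:,0]));k=w.argmax()
        a0=max(0,k-6);b=w[a0:k+7];pts.append(c+nn*(s[a0:k+7]*b).sum()/b.sum())
    return cv2.fitLine(np.float32(pts),cv2.DIST_HUBER,0,.01,.01)[:,0]
def isect(a,b):
    M=np.c_[a[:2],-b[:2]];k=np.linalg.solve(M,b[2:]-a[2:]);return a[2:]+k[0]*a[:2]
E
python3 - <<'E'
from h import *
t=np.load("pics/top0.npy");g=cv2.cvtColor(t,cv2.COLOR_RGB2GRAY).astype(np.float32);hsv=cv2.cvtColor(t,cv2.COLOR_RGB2HSV)
C=lambda x,y:(240+(x+.5)/4.8-.5,140+(y+.5)/4.8-.5)
def quad(P,z,nm):
    P=[C(*p) for p in P];L=[edge(g,P[i],P[(i+1)%4]) for i in range(4)]
    k=np.array([isect(L[i-1],L[i]) for i in range(4)]);w=ray("top",k,z);print(nm,"px",k.round(1).tolist(),"\n world",w.round(4).tolist())
    e=[w[(i+1)%4]-w[i] for i in range(4)];print(" sides",[round(float(np.linalg.norm(v)),4) for v in e],"ang",[round(float(np.arctan2(v[1],v[0])),4) for v in e],"ctr",w.mean(0).round(4))
quad([(112,95),(376,107),(367,316),(105,305)],.012,"rack")
quad([(495,262),(762,296),(747,416),(480,381)],.016,"plate")
# thick pin
w=(g*1);roi=w[168:181,304:317];b=np.clip(roi-np.median(roi)-25,0,None);yy,xx=np.mgrid[168:181,304:317]
c=np.array([(xx*b).sum(),(yy*b).sum()])/b.sum();print("thick pin",c,ray("top",c,.026))
# plate holes
for nm,(x,y),r,z in [("wide",(697,350),10,.016),("narrow",(564,331),7,.016),("p15",(737,315),4,.016),("p11",(503,362),4,.016)]:
    u,v=C(x,y);u,v=round(u),round(v);R=g[v-r:v+r+1,u-r:u+r+1];b=np.clip(190-R,0,None) if r>5 else np.clip(np.median(R)-15-R,0,None)
    yy,xx=np.mgrid[v-r:v+r+1,u-r:u+r+1];k=(xx-u)**2+(yy-v)**2<=r*r;b=b*k;c=np.array([(xx*b).sum(),(yy*b).sum()])/b.sum();print(nm,c.round(2),ray("top",c,z).round(4))
# caps
for nm,(x,y),r in [("wide",(615,96),8),("narrow",(485,56),5),("mid",(724,74),6)]:
    u,v=C(x,y);u,v=round(u),round(v);m=((hsv[...,1]<75)&(g>150)).astype(np.uint8)
    for a,c,_ in blobs(m,(u-r,v-r,u+r+1,v+r+1)):print("cap",nm,a,c,ray("top",c,.11).round(4))
# bar
m=((g>150)&(hsv[...,1]<80)).astype(np.uint8)
for a,c,l in blobs(m,(244,160,273,206)):
    P=np.argwhere(l)[:,::-1].astype(np.float32);print("bar",a,c,ray("top",c,.0385),cv2.fitLine(P,cv2.DIST_HUBER,0,.01,.01)[:,0],P.min(0),P.max(0))
E
```

```text
rack px [[262.29998779296875, 159.6999969482422], [316.5, 161.6999969482422], [316.6000061035156, 205.89999389648438], [260.20001220703125, 203.10000610351562]] 
 world [[0.6259, 0.1369], [0.6167, -0.0507], [0.4636, -0.0495], [0.4753, 0.1445]]
 sides [0.1878, 0.1531, 0.1944, 0.1509] ang [-1.6201, 3.1339, 1.5107, -0.0504] ctr [0.5454 0.0453]
plate px [[342.6000061035156, 194.0], [398.3999938964844, 201.5], [394.8999938964844, 226.60000610351562], [339.0, 218.8000030517578]] 
 world [[0.5032, -0.139], [0.4754, -0.3292], [0.3899, -0.3156], [0.4183, -0.1257]]
 sides [0.1922, 0.0866, 0.1921, 0.086] ang [-1.7161, 2.9847, 1.4224, -0.1562] ctr [ 0.4467 -0.2274]
thick pin [310.00246914 173.74444444] [[ 0.573305   -0.02816804]]
wide [384.95 212.31] [[ 0.4389 -0.2827]]
narrow [357.08 208.59] [[ 0.4526 -0.1878]]
p15 [392.91 204.94] [[ 0.4638 -0.3103]]
p11 [343.87 215.22] [[ 0.4305 -0.1424]]
cap wide 89 [367.72 159.74] [[ 0.607  -0.2188]]
cap narrow 28 [340.64 151.54] [[ 0.6351 -0.1311]]
cap mid 45 [390.13 155.18] [[ 0.621  -0.2918]]
bar 37 [250.73 170.16] [[0.58661913 0.17332322]] [  0.4384768   0.8987425 250.61624   170.20703  ] [248. 166.] [253. 175.]
bar 116 [261.77 188.84] [[0.52231817 0.13582802]] [  0.4979404   0.8672112 261.61322   188.58195  ] [254. 176.] [269. 200.]
```

```bash
python3 - <<'E'
from h import *
def quad(n,g,P,z,half=4):
    L=[edge(g,P[i],P[(i+1)%4],half,60,lo,hi) for i,(lo,hi) in enumerate([(.3,.95),(.08,.92),(.05,.8),(.3,.8)])]
    k=np.array([isect(L[i-1],L[i]) for i in range(4)]);w=ray(n,k,z)
    e=[w[(i+1)%4]-w[i] for i in range(4)];print(n,"px",k.round(1).tolist(),w.round(4).tolist(),"\n sides",[round(float(np.linalg.norm(v)),4) for v in e],"yaw",[round(float((np.arctan2(v[1],v[0])+.3)%(np.pi/2)-.3),4) for v in e],"ctr",w.mean(0).round(4))
t=np.load("pics/top0.npy").astype(np.float32);ch=t[...,2]-t[...,0]
quad("top",ch,[(262.5,159.7),(318,161.8),(316.2,205.5),(261.5,203)],.012)
s=np.load("pics/scene0.npy").astype(np.float32);cs=s[...,2]-s[...,0]
D=lambda x,y:(215+x/4.2,175+y/4.2)
quad("scene",cs,[D(600,465),D(367,338),D(513,227),D(748,335)],.012,3)
g=s.mean(2)
# pins seen in scene
for nm,(x,y) in [("thick",(437,298))]:
    u,v=D(x,y);print(nm,u,v,ray("scene",(u,v),.026).round(4))
print(np.round(g[238:252,312:326]).astype(int))
print(np.round(t.mean(2)[192:206,258:274]).astype(int)); print(np.round(t.mean(2)[162:178,244:260]).astype(int))
E
```

```text
top px [[264.5, 159.39999389648438], [318.1000061035156, 161.60000610351562], [316.1000061035156, 205.89999389648438], [257.0, 203.60000610351562]] [[0.6269, 0.1292], [0.6167, -0.056], [0.4636, -0.0476], [0.474, 0.1556]] 
 sides [0.1855, 0.1534, 0.2034, 0.1552] yaw [-0.0548, -0.0552, -0.0513, -0.1707] ctr [0.5453 0.0453]
scene px [[359.6000061035156, 288.6000061035156], [299.20001220703125, 256.0], [336.20001220703125, 227.8000030517578], [392.5, 253.8000030517578]] [[0.6383, 0.1451], [0.6265, -0.0498], [0.4686, -0.0411], [0.4781, 0.1454]] 
 sides [0.1952, 0.1581, 0.1868, 0.1603] yaw [-0.0609, -0.0548, -0.0508, -0.0022] ctr [0.5529 0.0499]
thick 319.04761904761904 245.95238095238096 [[ 0.5765 -0.0216]]
[[ 76  78  79  79  79  79  79  78  76  76  79  87  93  97]
 [ 77  78  78  78  78  78  77  79  78  84  92  94  95  96]
 [ 79  79  77  76  77  76  77  81  85  95  96  95  96  97]
 [ 80  80  78  77  76  76  80  87  94  96  94  95  95  96]
 [ 79  78  78  79  78  80  88  93  95  96  95  96  95  96]
 [ 76  77  79  78  84  93  95  96  95  97  95  94  95  95]
 [ 76  78  80  85  92  94 101 112 
[... 1750 characters left out ...]
  83  63  68  62  65  63  62]
 [ 63  68  94 143 185 200 197 183 152 107  74  68  65  63  65  67]
 [ 64  64  84 126 169 192 200 197 177 134  88  67  61  66  67  67]
 [ 67  67  71  97 136 172 194 196 190 159 108  76  64  65  63  61]
 [ 63  63  66  75 102 147 183 196 194 175 131  88  67  65  66  66]
 [ 65  63  65  71  82 123 172 190 196 182 145 100  73  65  67  66]
 [ 65  65  68  65  73 105 152 189 198 185 151 111  86  72  68  68]
 [ 66  64  68  64  68  90 131 174 190 180 144 118 104  85  68  68]
 [ 64  64  64  65  63  76 108 144 166 161 134 132 139 110  77  64]
 [ 64  64  61  65  63  69  83 106 127 139 141 163 166 133  89  68]
 [ 65  62  63  64  66  66  69  78 106 138 167 183 186 153 108  75]]
```

```bash
python3 - <<'E'
from h import *
s=np.load("pics/scene0.npy").astype(np.float32);g=s.mean(2)
D=lambda x,y:(215+(x+.5)/4.2-.5,175+(y+.5)/4.2-.5)
P=[D(278,52),D(192,98),D(372,203),D(455,150)]
L=[edge(g,P[i],P[(i+1)%4],2.5,60,.1,.9) for i in range(4)]
k=np.array([isect(L[i-1],L[i]) for i in range(4)]);w=ray("scene",k,.016);e=[w[(i+1)%4]-w[i] for i in range(4)]
print(k.round(1).tolist(),w.round(4).tolist(),[round(float(np.linalg.norm(v)),4) for v in e],[round(float((np.arctan2(v[1],v[0])+.3)%(np.pi/2)-.3),4) for v in e],w.mean(0))
print("plate by top, in scene px",proj("scene",[[.4469,-.2273,.016]]), "scene ctr px",k.mean(0))
# known: board corners predicted rack from top
for nm,P in [("pin",[.5733,-.0284,.026]),("wide cap",[.607,-.2188,.11]),("nar cap",[.6351,-.1311,.11]),("mid",[.621,-.2918,.11]),("tcp",observe()["position"])]: print(nm,proj("scene",[P]).round(1),proj("top",[P]).round(1))
E
```

```text
[[281.20001220703125, 186.39999389648438], [259.79998779296875, 197.10000610351562], [302.29998779296875, 222.0], [323.0, 210.0]] [[0.3908, -0.3098], [0.4772, -0.3235], [0.5057, -0.1337], [0.4221, -0.1211]] [0.0875, 0.1919, 0.0845, 0.1913] [-0.1573, -0.1489, -0.1504, -0.1644] [ 0.44897885 -0.22202503]
plate by top, in scene px [[290.03339814 202.44079724]] scene ctr px [291.57574 203.8615 ]
pin [[317.7 244.4]] [[310.1 173.7]]
wide cap [[253.2 201.1]] [[367.7 159.7]]
nar cap [[270.8 216.7]] [[340.6 151.5]]
mid [[230.2 195.1]] [[390.1 155.2]]
tcp [[248.5  90.5]] [[496.9 281.7]]
```

Emit:
step_arm --pt "16 34 0 0 0 0" --pt "16 34 0 0 0 0" --pt "16 34 0 0 0 0" --pt "16 34 0 0 0 0" --pt "16 34 0 0 0 0" --pt "16 34 0 0 0 0" --pt "16 34 0 0 0 0" --pt "16 34 0 0 0 0" --pt "16 34 0 0 0 0" --pt "16 34 0 0 0 0" --pt "16 34 0 0 0 0" --pt "16 34 0 0 0 0" --pt "16 34 0 0 0 0" --pt "16 34 0 0 0 0" --pt "16 34 0 0 0 0" --pt "16 34 0 0 0 0.03" --pt "16 34 0 0 0 0.03" --pt "16 34 0 0 0 0.03" --pt "16 34 0 0 0 0.03" --pt "16 34 0 0 0 0.03" --gripper 0.45

```text
clock: 1.77
position: [0.5426, 0.0975, 0.2265]
ee_rot: [3.038, 0.8, -0.001]
force: [1.2, 0.3, -0.0]
width: 0.45
gripper_force: 0.0
```

Emit:
step_arm --pt "9 22 -30 0 0 0" --pt "9 23 -30 0 0 0" --pt "9 23 -30 0 0 0" --pt "0 0 -25 0 0 0" --pt "0 0 -6 0 0 0" --pt "0 0 0 0 0 0"

```text
clock: 2.27
position: [0.5677, 0.1629, 0.1036]
ee_rot: [3.038, 0.798, -0.008]
force: [-1.2, -0.4, -0.2]
width: 0.451
gripper_force: 0.0
```

```bash
python3 - <<'E'
from h import *
for n in("scene","top"):
    im=cams.get_image(n); np.save(f"pics/{n}1.npy",im)
    p=observe()["position"];print(p,proj(n,[p]))
    globals()[n]=im
s=cv2.resize(scene[190:310,320:440,::-1],None,fx=4.8,fy=4.8,interpolation=cv2.INTER_CUBIC)[:480,:400]
t=cv2.resize(top[130:230,215:315,::-1],None,fx=4,fy=4,interpolation=cv2.INTER_CUBIC)
cv2.imwrite("pics/c3.png",np.hstack([s,np.vstack([t,np.zeros((80,400,3),np.uint8)])]))
E
```

```text
[0.5689241  0.16286562 0.10548794] [[382.84944729 246.03460032]]
[0.5698429  0.16301332 0.10673538] [[250.83017045 172.66100322]]
```

View pics/c3.png

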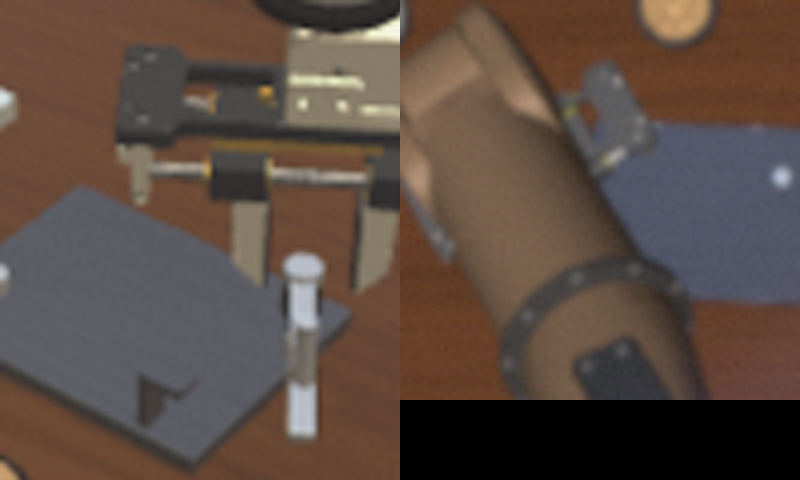

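The crop shows the fingers straddling the knob: fingertips at (250,285) and (372,290), knob below between them at (303,330). It's safe to descend.

Emit:
step_arm --pt "0 0 -20 0 0 0" --pt "0 0 -20 0 0 0" --pt "0 0 -14 0 0 0" --pt "0 0 0 0 0 0"

```text
clock: 2.7
position: [0.569, 0.1623, 0.0513]
ee_rot: [3.038, 0.795, -0.002]
force: [-0.8, -0.2, -0.4]
width: 0.452
gripper_force: 0.0
```

Emit:
step_arm --pt "-3.8 6.1 0 0 0 0.065" --pt "-4.3 5.8 0 0 0 0.065" --pt "-4.7 5.4 0 0 0 0.065" --pt "-5.2 5.0 0 0 0 0.065" --pt "-5.5 4.6 0 0 0 0.065" --pt "-5.9 4.1 0 0 0 0.065" --pt "-6.2 3.6 0 0 0 0.065" --pt "-6.5 3.1 0 0 0 0.065" --pt "-6.7 2.6 0 0 0 0.065" --pt "-6.9 2.1 0 0 0 0.065" --pt "-7.0 1.5 0 0 0 0.065" --pt "-7.1 0.9 0 0 0 0.065" --pt "-7.2 0.4 0 0 0 0.065" --pt "-7.2 -0.2 0 0 0 0.065" --pt "0 0 0 0 0 0"

```text
clock: 3.95
position: [0.4856, 0.2087, 0.054]
ee_rot: [2.375, 2.054, 0.004]
force: [-0.7, 0.2, 0.5]
width: 0.454
gripper_force: 0.0
```

Emit:
step_arm --pt "0 0 35 0 0 0" --pt "0 0 35 0 0 0" --pt "0 0 35 0 0 0" --pt "-3 -36 20 0 0 0" --pt "-3 -36 0 0 0 0" --pt "-3 -36 0 0 0 0" --pt "-3 -36 0 0 0 0" --pt "-3 -36 0 0 0 0" --pt "-3 -36 0 0 0 0" --pt "-3 -36 0 0 0 0" --pt "-3 -36 0 0 0 0" --pt "-3 -36 0 0 0 0" --pt "-3 -36 0 0 0 0" --pt "-3 -36 0 0 0 0" --pt "-4 -36 0 0 0 0" --pt "-4 -36 0 0 0 0" --pt "0 0 0 0 0 0" --gripper 0.5

```text
clock: 5.37
position: [0.4425, -0.2683, 0.178]
ee_rot: [2.389, 2.034, -0.004]
force: [-0.9, -1.0, -0.0]
width: 0.496
gripper_force: 0.0
```

```bash
python3 - <<'E'
from h import *
for n in("scene","top"):
    im=cams.get_image(n); np.save(f"pics/{n}2.npy",im)
    p=observe()["position"];print(p,proj(n,[p]))
    globals()[n]=im
s=cv2.resize(scene[140:280,250:410,::-1],None,fx=2.5,fy=2.5,interpolation=cv2.INTER_CUBIC)
s=np.vstack([s,np.zeros((90,400,3),np.uint8)])
t=cv2.resize(top[150:240,240:330,::-1],None,fx=4.4,fy=4.4,interpolation=cv2.INTER_CUBIC)
t=np.vstack([t,np.zeros((440-t.shape[0],t.shape[1],3),np.uint8)])
cv2.imwrite("pics/c4.png",np.hstack([s,t]))
# rack by top, slab left edge now free?
ch=top.astype(np.float32);ch=ch[...,2]-ch[...,0]
P=[(262.5,159.7),(318,161.8),(316.2,205.5),(261.5,203)]
L=[edge(ch,P[i],P[(i+1)%4],4,60,lo,hi) for i,(lo,hi) in enumerate([(.3,.95),(.08,.92),(.05,.8),(.35,.9)])]
k=np.array([isect(L[i-1],L[i]) for i in range(4)]);w=ray("top",k,.012);e=[w[(i+1)%4]-w[i] for i in range(4)]
print(k.round(1).tolist(),w.round(4).tolist(),[round(float(np.linalg.norm(v)),4) for v in e],[round(float((np.arctan2(v[1],v[0])+.3)%(np.pi/2)-.3),4) for v in e])
E
```

```text
[ 0.44332275 -0.26427826  0.17801195] [[278.12859735 151.23857541]]
[ 0.44404489 -0.2613778   0.17802907] [[384.32651516 208.67282824]]
[[263.0, 159.39999389648438], [318.1000061035156, 161.60000610351562], [316.1000061035156, 205.89999389648438], [260.79998779296875, 203.60000610351562]] [[0.6269, 0.1345], [0.6169, -0.0561], [0.4637, -0.0477], [0.4736, 0.1427]] [0.1908, 0.1534, 0.1907, 0.1535] [-0.0525, -0.0545, -0.052, -0.0536]
```

View pics/c4.png

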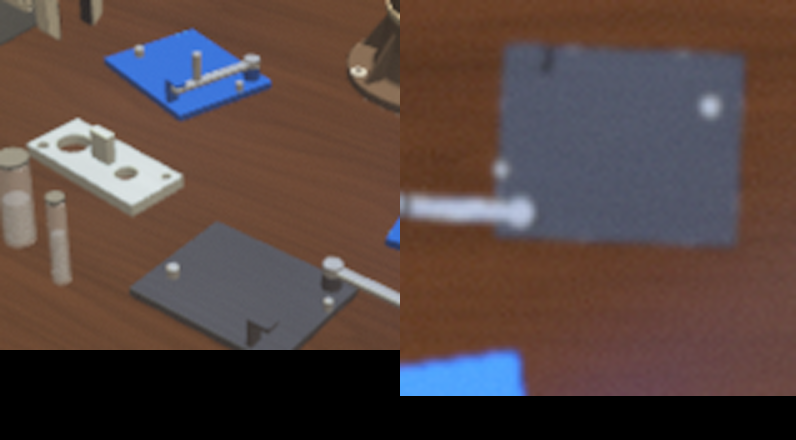

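The crop shows the bar swung out past 1.5 rad. The pins are clear, thick at (709,106) and thin at (500,169), and the plate is undisturbed. Next I go over the plate and settle.

Emit:
step_arm --pt "2 32 -20 0 0 0.013" --pt "0 0 -30 0 0 0" --pt "0 0 -20 0 0 0" --pt "0 0 0 0 0 0" --pt "0 0 0 0 0 0" --pt "0 0 0 0 0 0"

```text
clock: 5.97
position: [0.4473, -0.2269, 0.1083]
ee_rot: [2.364, 2.067, 0.001]
force: [-0.3, -0.5, -0.6]
width: 0.501
gripper_force: 0.0
```

Emit:
step_arm --pt "0 0 -25 0 0 -0.012" --pt "0 0 -25 0 0 0" --pt "0 0 -20 0 0 0" --pt "0 0 -12 0 0 0" --pt "0 0 -5 0 0 0" --pt "0 0 0 0 0 0" --pt "0 0 0 0 0 0"

```text
clock: 6.55
position: [0.4472, -0.2274, 0.021]
ee_rot: [2.377, 2.052, 0.001]
force: [-0.1, 0.1, -0.3]
width: 0.499
gripper_force: 0.0
```

Emit:
step_arm --pt "0 0 0 0 0 0" --pt "0 0 0 0 0 0" --pt "0 0 0 0 0 0" --pt "0 0 0 0 0 0" --pt "0 0 0 0 0 0" --pt "0 0 0 0 0 0" --gripper 0 --force 30

```text
clock: 7.05
position: [0.4467, -0.2273, 0.0201]
ee_rot: [2.377, 2.053, 0.001]
force: [1.2, -0.2, 1.4]
width: 0.151
gripper_force: 30.0
```

```bash
python3 - <<'E'
from h import *
o=observe();print(o["position"],o["ee_rot"],o["width"],o["gripper_force"],o["force"])
im=cams.get_image("scene");np.save("pics/scene3.npy",im)
P=[(281.2,186.4),(259.8,197.1),(302.3,222),(323,210)]
for f in(0,3):
    g=np.load(f"pics/scene{f}.npy").astype(np.float32).mean(2)
    L=[edge(g,P[i],P[(i+1)%4],2.5,60,.1,.9) for i in (1,2)]
    c=np.array([l[2:] for l in L]);w=[ray("scene",[l[2:]-20*l[:2],l[2:]+20*l[:2]],.016) for l in L]
    print(f,isect(*L).round(2),ray("scene",isect(*L),.016).round(4),[np.round(np.arctan2(*(x[1]-x[0])[::-1]),4) for x in w])
E
```

```text
[ 0.44668488 -0.22725465  0.0200549 ] [2.37703286e+00 2.05270282e+00 9.22341160e-04] 0.15076387261730217 30.000250339508057 [ 1.20582556 -0.19028459  1.42561682]
0 [302.23 221.89] [[ 0.5055 -0.1342]] [np.float64(1.4236), np.float64(2.9809)]
3 [302.66 221.74] [[ 0.5042 -0.1337]] [np.float64(1.4234), np.float64(2.9866)]
```

Emit:
step_arm --pt "0 0 8 0 0 0" --pt "0 0 15 0 0 0" --pt "0 0 20 0 0 0" --pt "0 0 20 0 0 0" --pt "8.6 23.4 0 0 0 0.0078" --pt "8.7 23.4 0 0 0 0.0078" --pt "8.7 23.4 0 0 0 0.0078" --pt "8.7 23.4 0 0 0 0.0078" --pt "8.7 23.4 0 0 0 0.0078" --pt "8.7 23.4 0 0 0 0.0078" --pt "8.7 23.4 0 0 0 0.0078" --pt "8.7 23.4 0 0 0 0.0078" --pt "8.7 23.4 0 0 0 0.0078" --pt "8.7 23.4 0 0 0 0.0078" --pt "8.7 23.4 0 0 0 0.0078" --pt "8.7 23.4 0 0 0 0.0078" --pt "0 0 0 0 0 0" --pt "0 0 0 0 0 0" --pt "0 0 0 0 0 0" --force 45

```text
clock: 8.68
position: [0.5496, 0.0531, 0.0825]
ee_rot: [-2.278, -2.162, 0.003]
force: [0.2, -0.3, -3.9]
width: 0.15
gripper_force: 45.0
```

```bash
python3 - <<'E'
from h import *
im=cams.get_image("scene");np.save("pics/scene4.npy",im)
o=observe();p=o["position"];print(p,o["ee_rot"],o["width"],o["force"],o["dq"].round(3))
cv2.imwrite("pics/c5.png",cv2.resize(im[180:300,280:440,::-1],None,fx=4.5,fy=4.5,interpolation=cv2.INTER_CUBIC))
E
```

```text
[0.54966805 0.052534   0.08246068] [-2.27959061 -2.16137385  0.0027601 ] 0.14973556646075148 [ 0.83927966 -1.05233214 -3.13115615] [ 0.012 -0.001  0.004 -0.    -0.    -0.002 -0.003]
```

View pics/c5.png

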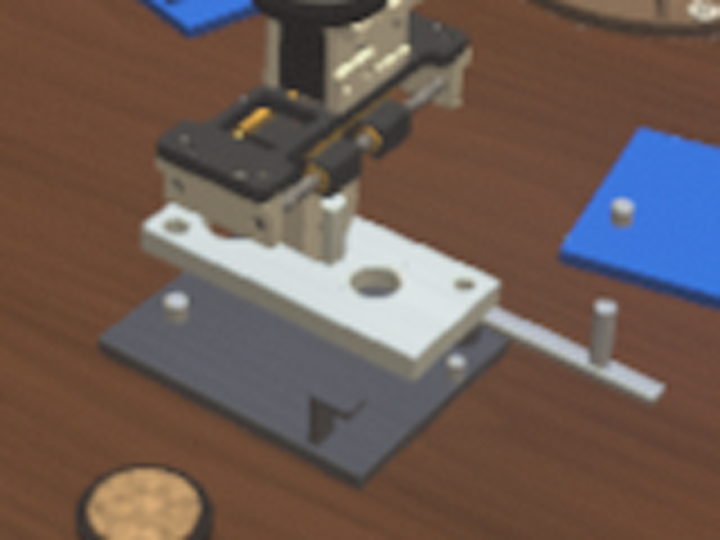

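```bash
python3 - <<'E'
from h import *
im=np.load("pics/scene4.npy").astype(np.float32);g=im.mean(2)
D=lambda x,y:np.array((280+(x+.5)/4.5-.5,180+(y+.5)/4.5-.5))
y=-.053;R=np.array([[np.cos(y),-np.sin(y)],[np.sin(y),np.cos(y)]])
for nm,c,r in[("thick",(175,298),(28,-80)),("thin",(457,360),(-28,80))]:
    u,v=np.round(D(*c)).astype(int);yy,xx=np.mgrid[v-4:v+4,u-4:u+5];b=np.clip(g[v-4:v+4,u-4:u+5]-135,0,None)
    if nm=="thin": b[:2]=0
    q=np.array([(xx*b).sum(),(yy*b).sum()])/b.sum();w=ray("scene",q,.026)[0];print(nm,q.round(2),w.round(4),"O",(w-R@np.array(r)/1e3).round(4))
    print(b.astype(int))
P=[D(143,235),D(415,360),D(498,287)]
L=[edge(g,P[i],P[i+1],2.5,60,.1,.9) for i in(0,1)]
w=ray("scene",isect(*L),.0785)[0];print(isect(*L),"plate ctr",w-R@np.array([.042,.095]))
for l in L:
    x=ray("scene",[l[2:]-20*l[:2],l[2:]+20*l[:2]],.0785);print("ang",np.arctan2(*(x[1]-x[0])[::-1]))
E
```

```text
thick [318.8  246.32] [ 0.5782 -0.0212] O [0.5544 0.0601]
[[ 0  0  0  0  0  0  0  0  0]
 [ 0  0  0  0  0  0  0  0  0]
 [ 0  0  0  0  0  0  0  0  0]
 [ 0  0  0  7 33 36 20  0  0]
 [ 0  0  0 41 60 61 53 16  0]
 [ 0  0  0 31 52 60 51 14  0]
 [ 0  0  0  0  6 17 12  0  0]
 [ 0  0  0  0  0  0  0  0  0]]
thin [380.99 259.74] [0.5309 0.1406] O [0.5547 0.0592]
[[ 0  0  0  0  0  0  0  0  0]
 [ 0  0  0  0  0  0  0  0  0]
 [ 0  0  0  0  0  0  0  0  0]
 [ 0  0  0 26 38 19  0  0  0]
 [ 0  0  0 42 57 40  0  0  0]
 [ 0  0  0  0 13  6  0  0  0]
 [ 0  0  0  0  0  0  0  0  0]
 [ 0  0  0  0  0  0  0  0  0]]
[371.57364 259.3069 ] plate ctr [0.55093907 0.05797549]
ang 1.5213867278702662
ang 3.08473518967744
```

Emit:
step_arm --pt "1 0.5 -12 0 0 0" --pt "1 0.5 -12 0 0 0" --pt "0 0 -7 0 0 0" --pt "0 0 0 0 0 0" --pt "0 0 0 0 0 0" --pt "0 0 0 0 0 0" --pt "0 0 0 0 0 0"

```text
clock: 9.32
position: [0.5528, 0.0548, 0.0521]
ee_rot: [2.279, 2.162, 0.001]
force: [-0.6, -0.1, -4.6]
width: 0.15
gripper_force: 45.0
```

```bash
python3 - <<'E'
from h import *
im0=cams.get_image("scene");np.save("pics/scene5.npy",im0);g=im0.astype(np.float32).mean(2)
o=observe();p=o["position"];print(p,o["ee_rot"],o["force"])
y=-.053;R=np.array([[np.cos(y),-np.sin(y)],[np.sin(y),np.cos(y)]])
zt=p[2]-.0201+.016
C=np.array([[42,-95],[42,95],[-42,95]])/1e3@R.T+[.5545,.058]
P=proj("scene",np.c_[C,[zt]*3])
L=[edge(g,P[i],P[i+1],2.5,60,.1,.9) for i in(0,1)]
w=ray("scene",isect(*L),zt)[0];print(P.round(1).tolist(),isect(*L),"plate ctr",w-R@np.array([.042,.095]))
for l in L:
    x=ray("scene",[l[2:]-20*l[:2],l[2:]+20*l[:2]],zt);print("ang",np.arctan2(*(x[1]-x[0])[::-1]))
E
```

```text
[0.55277283 0.05480155 0.05212817] [2.27861559e+00 2.16216485e+00 9.86963653e-04] [-0.37830883 -0.75980093 -4.29972619]
[[310.2, 239.9], [370.3, 269.8], [389.1, 252.4]] [370.8827  269.96558] plate ctr [0.55409772 0.05952088]
ang 1.5151096209982093
ang 3.079873631656426
```

Emit:
step_arm --pt "0 0 -3 0 0 0" --pt "0 0 -3 0 0 0" --pt "0 0 -2 0 0 0" --pt "0 0 -2 0 0 0" --pt "0 0 0 0 0 0" --pt "0 0 0 0 0 0"

```text
clock: 9.87
position: [0.5521, 0.0542, 0.0414]
ee_rot: [-2.279, -2.162, 0.002]
force: [-0.7, -2.2, -6.7]
width: 0.148
gripper_force: 45.0
```

Emit:
step_arm --pt "0 0 -2 0 0 0" --pt "0 0 -2 0 0 0" --pt "0 0 -2 0 0 0" --pt "0 0 -2 0 0 0" --pt "0 0 -1 0 0 0" --pt "0 0 0 0 0 0" --pt "0 0 0 0 0 0"

```text
clock: 10.45
position: [0.5523, 0.0541, 0.0324]
ee_rot: [2.279, 2.162, -0.001]
force: [-0.9, -5.2, -4.2]
width: 0.15
gripper_force: 45.0
```

Emit:
step_arm --pt "0 0 -0.7 0 0 0" --pt "0 0 0 0 0 0" --pt "0 0 0 0 0 0"

```text
clock: 10.7
position: [0.5522, 0.054, 0.0321]
ee_rot: [2.279, 2.161, -0.001]
force: [-3.7, -6.5, -0.1]
width: 0.147
gripper_force: 45.0
```

Emit:
step_arm --pt "0 0 0 0 0 0" --pt "0 0 0 0 0 0" --pt "0 0 0 0 0 0" --pt "0 0 0 0 0 0" --gripper 0.45

```text
clock: 11.03
position: [0.553, 0.0557, 0.0324]
ee_rot: [2.278, 2.163, 0.003]
force: [0.3, -0.1, -0.4]
width: 0.391
gripper_force: 0.0
```

Emit:
step_arm --pt "0 0 30 0 0 0" --pt "0 0 35 0 0 0" --pt "0 0 33 0 0 0" --pt "-10 30 0 0 0 0" --pt "-10 30 0 0 0 0" --pt "-10 31 0 0 0 0" --pt "-11 31 0 0 0 0" --pt "-11 31 0 0 0 0" --pt "0 0 0 0 0 0" --pt "0 0 0 0 0 0" --gripper 0.45

```text
clock: 11.87
position: [0.4995, 0.2106, 0.1305]
ee_rot: [-2.273, -2.168, -0.002]
force: [0.8, -0.5, -0.2]
width: 0.451
gripper_force: 0.0
```

```bash
python3 - <<'E'
from h import *
im=cams.get_image("scene");np.save("pics/scene6.npy",im)
o=observe();p=o["position"];print(p,o["ee_rot"],o["width"])
cv2.imwrite("pics/c6.png",cv2.resize(im[180:300,280:440,::-1],None,fx=4.5,fy=4.5,interpolation=cv2.INTER_CUBIC))
E
```

```text
[0.50028564 0.2085958  0.13019407] [2.27651704e+00 2.16487798e+00 8.16465776e-04] 0.4454288235680567
```

View pics/c6.png

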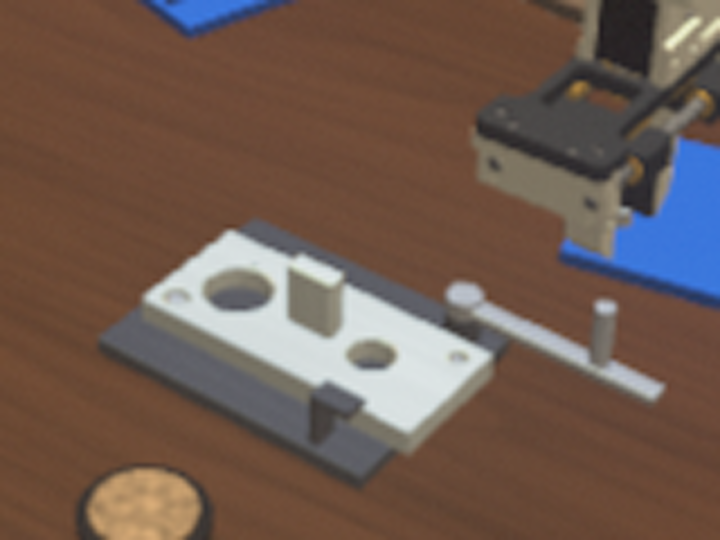

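The plate sits flush on the base: both pins show in their holes at (177,296) and (458,356). The knob at (603,330) lies between the raised fingers. Next I descend and close the bar.

Emit:
step_arm --pt "0 0 -25 0 0 0" --pt "0 0 -25 0 0 0" --pt "0 0 -20 0 0 0" --pt "0 0 -8 0 0 0" --pt "0 0 0 0 0 0" --pt "0 0 0 0 0 0"

```text
clock: 12.42
position: [0.5009, 0.2071, 0.0523]
ee_rot: [-2.28, -2.161, 0.0]
force: [-0.2, 0.2, -0.2]
width: 0.449
gripper_force: 0.0
```

Emit:
step_arm --pt "0 0 0 0 0 0" --pt "0 0 0 0 0 0" --pt "0 0 0 0 0 0" --gripper 0.25 --force 5

```text
clock: 12.67
position: [0.5012, 0.2079, 0.0531]
ee_rot: [2.279, 2.162, 0.003]
force: [-0.7, 0.9, -0.3]
width: 0.285
gripper_force: 0.0
```

Emit:
step_arm --pt "6.9 -0.8 0 0 0 -0.077" --pt "6.8 -1.4 0 0 0 -0.077" --pt "6.7 -1.9 0 0 0 -0.077" --pt "6.5 -2.4 0 0 0 -0.077" --pt "6.3 -2.9 0 0 0 -0.077" --pt "6.1 -3.3 0 0 0 -0.077" --pt "5.8 -3.8 0 0 0 -0.077" --pt "5.5 -4.2 0 0 0 -0.077" --pt "5.1 -4.6 0 0 0 -0.077" --pt "4.8 -5.0 0 0 0 -0.077" --pt "0 0 0 0 0 0" --pt "0 0 0 0 0 0"

```text
clock: 13.67
position: [0.5613, 0.1774, 0.0526]
ee_rot: [2.923, 1.151, 0.001]
force: [0.4, 0.1, 0.4]
width: 0.249
gripper_force: 0.0
```

Emit:
step_arm --pt "4.4 -5.4 0 0 0 -0.077" --pt "3.9 -5.7 0 0 0 -0.077" --pt "3.5 -6.0 0 0 0 -0.077" --pt "3.0 -6.2 0 0 0 -0.077" --pt "2.5 -6.5 0 0 0 -0.077" --pt "2.0 -6.6 0 0 0 -0.077" --pt "1.5 -6.8 0 0 0 -0.077" --pt "1.0 -6.8 0 0 0 -0.077" --pt "0.5 -6.9 0 0 0 -0.077" --pt "0 -5 0 0 0 -0.077" --pt "0 0 0 0 0 0" --pt "0 0 0 0 0 0"

```text
clock: 14.67
position: [0.5831, 0.116, 0.0523]
ee_rot: [-3.141, 0.027, -0.0]
force: [-0.7, -1.3, 0.8]
width: 0.253
gripper_force: 0.0
```

Emit:
step_arm --pt "0 -3 0 0 0 0" --pt "0 -2 0 0 0 0" --pt "0 -1 0 0 0 0" --pt "0 0 0 0 0 0" --pt "0 0 0 0 0 0"

```text
clock: 15.08
position: [0.5833, 0.1098, 0.0521]
ee_rot: [-3.141, 0.033, -0.0]
force: [0.5, 0.7, 0.1]
width: 0.252
gripper_force: 0.8
```

Emit:
step_arm --pt "0 -1 0 0 0 0" --pt "0 -1 0 0 0 0" --pt "0 -1 0 0 0 0" --pt "0 0 0 0 0 0"

```text
clock: 15.42
position: [0.5833, 0.1095, 0.0521]
ee_rot: [-3.138, 0.03, -0.001]
force: [-0.8, 9.3, -1.1]
width: 0.252
gripper_force: 4.5
```

Emit:
step_arm --pt "0 5 0 0 0 0" --pt "0 0 20 0 0 0" --pt "0 0 36 0 0 0" --pt "0 0 36 0 0 0" --pt "0 0 36 0 0 0" --pt "2 -30 20 0 0 0" --pt "2 -30 0 0 0 0" --pt "2 -30 0 0 0 0" --pt "2 -30 0 0 0 0" --pt "2 -30 0 0 0 0" --pt "2 -30 0 0 0 0" --pt "3 -30 0 0 0 0" --pt "3 -30 0 0 0 0" --pt "3 -30 0 0 0 0" --pt "3 -30 0 0 0 0" --pt "1 -30 0 0 0 0" --pt "0 0 0 0 0 0" --pt "0 0 0 0 0 0" --gripper 0.55

```text
clock: 16.92
position: [0.6073, -0.2218, 0.1996]
ee_rot: [3.14, -0.041, -0.002]
force: [-0.1, 1.6, -0.2]
width: 0.55
gripper_force: 0.0
```

```bash
python3 - <<'E'
from h import *
im=cams.get_image("scene");np.save("pics/scene7.npy",im);t=cams.get_image("top");np.save("pics/top7.npy",t)
o=observe();p=o["position"];print(p,o["ee_rot"],o["width"],o["joints"].round(2))
a=cv2.resize(im[130:300,210:430,::-1],None,fx=3.6,fy=3.5,interpolation=cv2.INTER_CUBIC)[:595]
cv2.imwrite("pics/c7.png",a)
print(proj("scene",[p,[.607,-.2188,.11]]))
E
```

```text
[ 0.60808298 -0.21790994  0.19980522] [-3.14096608e+00  3.36992027e-02  9.77041607e-04] 0.5495239188230489 [ 0.31  0.49 -0.08  1.55  0.04  1.11 -1.37]
[[249.97782857 172.54663841]
 [253.21737598 201.13675998]]
```

View pics/c7.png

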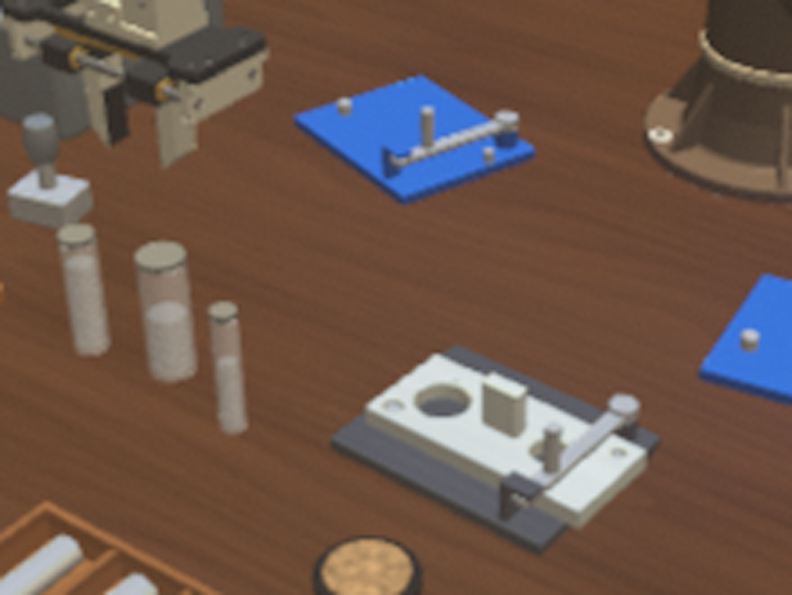

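The bar lies home under the catch lip at (520,490), and the plate is seated. The gripper is above the widest tube, with its cap at (162,255). Next I descend and grip lightly to centre along y.

Emit:
step_arm --pt "1 0 -30 0 0 0" --pt "0 0 -35 0 0 0" --pt "0 0 -35 0 0 0" --pt "0 0 -22 0 0 0" --pt "0 0 -10 0 0 0" --pt "0 0 0 0 0 0" --pt "0 0 0 0 0 0" --gripper 0.62

```text
clock: 17.6
position: [0.6099, -0.2177, 0.0688]
ee_rot: [-3.141, 0.032, -0.001]
force: [0.6, 0.9, 1.0]
width: 0.619
gripper_force: 0.0
```

Emit:
step_arm --pt "0 0 0 0 0 0" --pt "0 0 0 0 0 0" --pt "0 0 0 0 0 0" --pt "0 0 0 0 0 0" --gripper 0.3 --force 4

```text
clock: 17.93
position: [0.61, -0.2184, 0.0693]
ee_rot: [3.141, -0.034, 0.003]
force: [0.3, 2.1, 3.2]
width: 0.418
gripper_force: 4.0
```

Emit:
step_arm --pt "0 0 0 0 0 0" --pt "0 0 0 0 0 0" --pt "0 0 0 0 0 0.105" --pt "0 0 0 0 0 0.105" --pt "0 0 0 0 0 0.105" --pt "0 0 0 0 0 0.105" --pt "0 0 0 0 0 0.105" --pt "0 0 0 0 0 0.105" --pt "0 0 0 0 0 0.105" --pt "0 0 0 0 0 0.105" --pt "0 0 0 0 0 0.105" --pt "0 0 0 0 0 0.105" --pt "0 0 0 0 0 0.105" --pt "0 0 0 0 0 0.105" --pt "0 0 0 0 0 0.105" --pt "0 0 0 0 0 0.105" --pt "0 0 0 0 0 0.1" --pt "0 0 0 0 0 0" --pt "0 0 0 0 0 0" --gripper 0.62

```text
clock: 19.52
position: [0.6091, -0.2188, 0.0679]
ee_rot: [-2.25, -2.192, -0.0]
force: [-0.1, -0.3, 0.1]
width: 0.62
gripper_force: 0.0
```

Emit:
step_arm --pt "0 0 0 0 0 0" --pt "0 0 0 0 0 0" --pt "0 0 0 0 0 0" --pt "0 0 0 0 0 0" --pt "0 0 0 0 0 0" --gripper 0.3 --force 5

```text
clock: 19.93
position: [0.6093, -0.2184, 0.0681]
ee_rot: [2.247, 2.196, -0.0]
force: [-1.0, -0.2, -0.4]
width: 0.414
gripper_force: 5.0
```

Emit:
step_arm --pt "0 0 0 0 0 0" --pt "0 0 0 0 0 0" --force 20

```text
clock: 20.1
position: [0.6093, -0.2185, 0.0681]
ee_rot: [2.246, 2.196, -0.0]
force: [-0.8, 0.4, -0.2]
width: 0.412
gripper_force: 20.0
```

Emit:
step_arm --pt "0 0 10 0 0 0" --pt "0 0 25 0 0 0" --pt "0 0 30 0 0 0" --pt "0 0 30 0 0 0" --pt "0 0 25 0 0 0" --pt "-6 21 10 0 0 0" --pt "-6 22 0 0 0 0" --pt "-6 22 0 0 0 0" --pt "-6 22 0 0 0 0" --pt "-6 22 0 0 0 0" --pt "-6 22 0 0 0 0" --pt "-6 22 0 0 0 0" --pt "-6 22 0 0 0 0" --pt "-6 22 0 0 0 0" --pt "-6 20.2 0 0 0 0" --pt "0 0 0 0 0 0" --pt "0 0 0 0 0 0" --pt "0 0 0 0 0 0" --pt "0 0 0 0 0 0"

```text
clock: 21.68
position: [0.5494, -0.0026, 0.1981]
ee_rot: [2.248, 2.194, -0.001]
force: [0.2, -0.5, -2.2]
width: 0.41
gripper_force: 20.0
```

Emit:
step_arm --pt "0 0 -30 0 0 0" --pt "0 0 -30 0 0 0" --pt "0 0 -25 0 0 0" --pt "0 0 -8 0 0 0" --pt "0 0 0 0 0 0" --pt "0 0 0 0 0 0" --pt "0 0 0 0 0 0" --pt "0 0 0 0 0 0"

```text
clock: 22.35
position: [0.5505, -0.0013, 0.1067]
ee_rot: [2.245, 2.195, 0.003]
force: [-0.1, 0.2, -2.9]
width: 0.409
gripper_force: 20.0
```

```bash
python3 - <<'E'
from h import *
im=cams.get_image("scene");np.save("pics/scene8.npy",im)
o=observe();p=o["position"];print(p,o["ee_rot"],o["width"],o["force"])
cv2.imwrite("pics/c8.png",cv2.resize(im[180:300,280:420,::-1],None,fx=5,fy=5,interpolation=cv2.INTER_CUBIC))
E
```

```text
[ 0.5503033  -0.00126572  0.10650863] [2.2452992  2.19474989 0.00287269] 0.40942151675209343 [-0.48870323  0.51826389 -1.89086146]
```

View pics/c8.png

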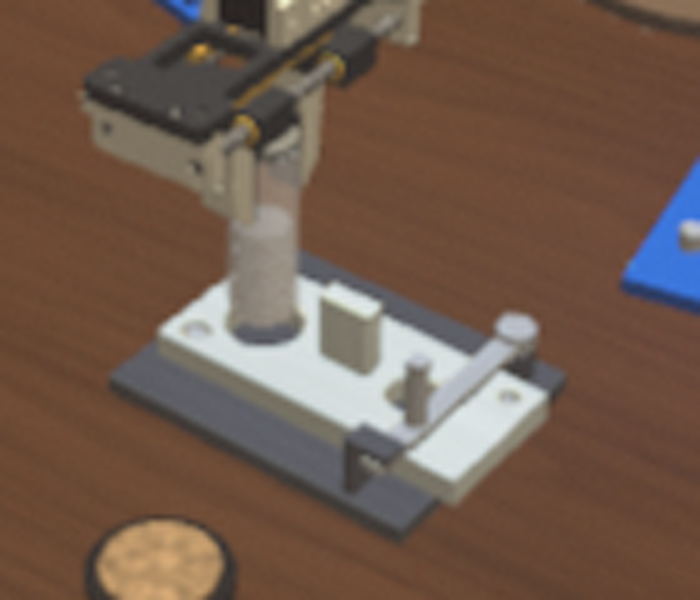

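The picture shows the tube foot at (263,325), just above the opening centred at (265,320). Next I lower it slowly.

Emit:
step_arm --pt "-0.5 0 -4 0 0 0" --pt "0 0 -4 0 0 0" --pt "0 0 -3 0 0 0" --pt "0 0 -3 0 0 0" --pt "0 0 0 0 0 0" --pt "0 0 0 0 0 0"

```text
clock: 22.9
position: [0.5486, -0.0013, 0.0907]
ee_rot: [-2.246, -2.196, 0.001]
force: [-0.3, -0.2, -2.3]
width: 0.412
gripper_force: 20.0
```

Emit:
step_arm --pt "0 0 -3 0 0 0" --pt "0 0 -3 0 0 0" --pt "0 0 -2 0 0 0" --pt "0 0 -1.5 0 0 0" --pt "0 0 0 0 0 0" --pt "0 0 0 0 0 0"

```text
clock: 23.4
position: [0.5487, -0.0013, 0.0815]
ee_rot: [-2.246, -2.196, 0.0]
force: [-0.0, -0.7, -2.0]
width: 0.408
gripper_force: 20.0
```

Emit:
step_arm --pt "0 0 -1 0 0 0" --pt "0 0 -0.7 0 0 0" --pt "0 0 0 0 0 0" --pt "0 0 0 0 0 0"

```text
clock: 23.73
position: [0.5489, -0.0013, 0.08]
ee_rot: [2.246, 2.196, 0.0]
force: [-0.6, -0.3, -0.8]
width: 0.41
gripper_force: 20.0
```

Emit:
step_arm --pt "0 0 -0.4 0 0 0" --pt "0 0 0 0 0 0" --force 4

```text
clock: 23.9
position: [0.5488, -0.0013, 0.0798]
ee_rot: [2.246, 2.196, 0.0]
force: [-2.1, -0.5, 3.8]
width: 0.413
gripper_force: 4.0
```

Emit:
step_arm --pt "0 0 0 0 0 0" --pt "0 0 0 0 0 0" --pt "0 0 0 0 0 0" --pt "0 0 10 0 0 0" --pt "0 0 25 0 0 0" --pt "0 0 35 0 0 0" --pt "0 0 35 0 0 0" --pt "-30 0 20 0 0 0" --pt "-30 0 0 0 0 0" --pt "-30 0 0 0 0 0" --pt "0 0 0 0 0 0" --pt "0 0 0 0 0 0" --gripper 0.6

```text
clock: 24.9
position: [0.4578, -0.0016, 0.2054]
ee_rot: [2.245, 2.195, -0.0]
force: [0.6, 0.0, 0.3]
width: 0.601
gripper_force: 0.0
```

```bash
python3 - <<'E'
from h import *
im=cams.get_image("scene")
o=observe();print(o["clock"],o["position"],o["width"])
cv2.imwrite("pics/c9.png",cv2.resize(im[150:300,210:410,::-1],None,fx=3.9,fy=3.9,interpolation=cv2.INTER_CUBIC))
E
```

```text
24.95 [ 0.45904158 -0.00148924  0.20530938] 0.6019423174409452
```

View pics/c9.png

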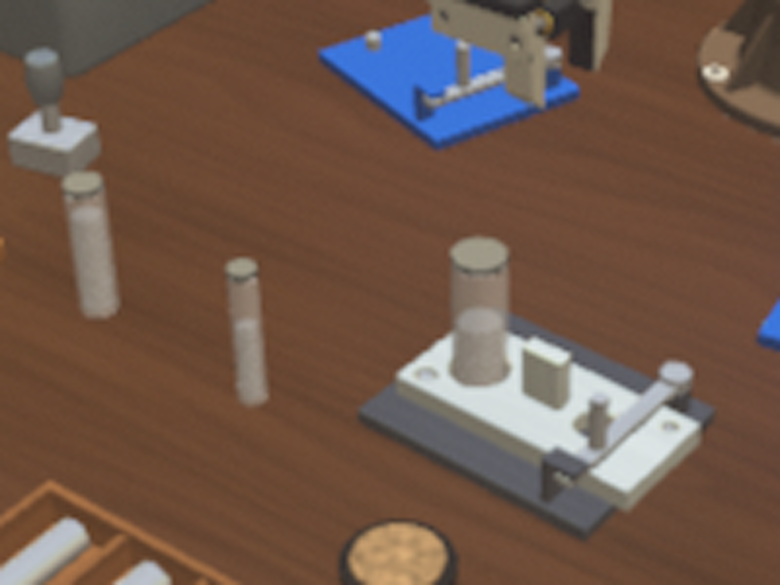

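The tube stands upright in the opening at (480,370), the bar is closed in its catch at (565,470), and the plate is flush. The gripper is clear.

```bash
python3 -c "
from cell import job
print(job.sign_off())"
```

```text
the job is handed in; nothing more can be done
None
```

The job is handed in at about 25 s: the plate is on both pins, the bar is home in its catch, and the widest tube stands in the wide opening, all seen in the last picture; the sign-off gave no verdict.

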